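# Raise the folding stand's post and snap its cap on

### The job

Unfold the brass carry stand: raise its folded post until it stands straight upright and leave it standing there, then put the hollow flat-topped brass cap on the post's stud and press it down until it clicks and sits fully home. Keep pressing after the click: finish with the gripper still on the cap, pushing it firmly down on the upright post. Leave the pointed finial and everything else where it is.

Things in the scene. Friction and masses are not known exactly. Their poses are not given: they have to be found in the camera images.
- stand: Folding carry stand, fixed to the table at a place and yaw that vary: a round brass tray 150 mm across, 12 mm high, with two hinge lugs (6 mm thick at x = -13 and +13 mm, 26 mm wide, tops 44 mm above the table) at its centre. Origin: centre of its underside, z up. The post is hinged between the lugs about the stand's x axis and folds down towards the stand's +y side.
- stand_hinge (a point): The hinge point of the post, on the stand's axis, 32 mm above the table; axes as the stand's.
- post (a joint): Tilt of the post (rad): 0 = straight upright, positive = leaning towards the stand's +y (starts folded at about 0.6 to 1.05), range -0.5 to 1.2. No stop or detent at 0. The hinge is stiff (dry friction 0.3 N m, about 3.5 N at the grip point): the post stays where it is left, and may lag a pinching gripper by up to 0.1 rad, so check it.
- post_grip (a point): Where to hold the post, on its axis, 90 mm from the hinge: middle of a white square sleeve 28 x 28 mm that spans 65 to 115 mm from the hinge (below it the post is a 14 mm rod). z along the post towards the stud, x along the hinge, square to two flat sides of the sleeve. The stud's tip lies 43 mm beyond this point.
- post_seat (a point): Centre of the sleeve's flat end, 115 mm from the hinge: the shoulder on which the seated cap's rim rests; z along the post outward. Upright, it is 147 mm above the table. The stud stands on it, 18 mm long.
- post_tip (a point): Tip of the stud, 133 mm from the hinge: a 14 mm rod with a round end. Four sprung steel balls stick out of the stud 6.5 mm above the shoulder, to 23 mm across. The cap's 19 mm lip snaps over them at about 10 to 12 N while the cap is 9 to 4.5 mm above home; then the force drops and the cap goes home on the shoulder.
- cap: The snap cap: hollow flat-topped brass cylinder, 33 mm in diameter, 36 mm high, about 60 g, loose on the table right of the stand, mouth down (it or the pointed finial is the nearer). Origin: centre of its rim below, z up. Solid from 26 mm up; below, a bore with a rounded lip at the mouth, 19 mm clear, 4 mm high. Seated, its origin lies at point post_seat.
- finial: Bystander: pointed solid brass finial, 56 mm high, 26 mm foot, loose and upright; origin centre of its underside. Not the cap; leave it alone.
- vase: Bystander: white vase, 195 mm high, 72 mm across, loose; origin centre of its underside.
- cup: Bystander: white cup, 72 mm across, 62 mm high, loose; origin centre of its underside.
- carton: Bystander: small carton 80 x 110 x 50 mm, loose; origin centre of its underside.
- tape: Bystander: roll of tape lying flat, 90 mm across, 45 mm high, loose; origin centre of its underside.
Not all that is in view belongs to the job. What is meant by the stand is not pink, and is the smaller of those in its own colour.

How it is judged:
On the way, in this order (a step that is already met when the one before it is completed fails the run):
1. the post stands upright (within 0.09 rad), out of the gripper (value of joint post between -0.09 and 0.09 rad and contact force between the fingers and stand below 0.3 N), for 0.2 s.
2. the cap has clicked over the balls and sits home on the shoulder of the upright post (z of cap in the frame of post_seat between -0.003 and 0.0025 m and distance between cap and post_seat below 0.005 m and angle between the z axis of cap and the z axis of post_seat, either way round below 0.12 rad and value of joint post between -0.12 and 0.12 rad), for 0.2 s.
At the end, for the whole second after the job is handed in: The cap is home on the post (its rim within 2.5 mm of the shoulder, centred within 5 mm, in line within 0.12 rad), the post is upright within 0.12 rad, and the gripper still touches the cap and presses it on the post with more than 5 N, through the last second (all of step 2 and contact force between cap and stand above 5 N and contact force between the fingers and cap above 4 N); the arm keeps its last pose, push and grip.
It fails at once if the finial, vase, cup, small carton or tape is moved by more than 30 mm (distance of any of finial, vase, cup, carton, tape from where it was at the start of the episode above 0.03 m).
It also fails if it takes over 56 s, if anything falls off the work surface, if the arm or the gripper's body presses on something with over 40 N, if the wrist force passes 120 N, or if a joint passes its speed limit or range.

### The arm

A 6-joint arm with a two-finger parallel gripper is mounted at the origin on the work surface. World frame = base frame: x ahead of the robot, y to its left, z up, the work surface at z = 0. Lengths are in m, angles in rad, forces in N, time in s.
With the tool pointing down it reaches from about 0.375 to 0.975 m from the base axis. Payload 3.8 kg.
Tool frame: the origin (TCP) lies midway between the tips of the shut fingers; the grasp point (between the pads) lies 19 mm behind it; z points along the fingers, y is the line along which they close (so a half turn about z gives the same grasp; the last joint's range is limited). The gripper opens to 85 mm and grips with 20 to 120 N. Pads are 22 mm wide; open, the fingers measure 114 mm over their backs; the gripper's body (76 mm by 85 mm) begins 54 mm behind the grasp point. The pads swing forward as they close: fully open they stand 13 mm farther back than shut.
Start: joints at [-0.037, 0.264, 1.604, -0, 1.274, -0.037], TCP at [0.675, -0, 0.231] pointing down, gripper open.
Joint ranges: [-2.63, 2.63], [-0.94, 2.18], [0.31, 2.57], [-1.31, 4.45], [0, 2.66], [-2.55, 2.55]. Speed limits (rad/s): [2.57, 2.57, 3.14, 3.14, 3.14, 3.14].

### API

Orientations are given as a rotation vector (axis times angle).
In Python, from workcell import status, read_camera, workorder, masks_of gives the robot as it stands.
- The arm moves only by the tool drive_tool, never from a script. Its argument "rows" is a list of rows, each a list of 7 numbers: the turn, a rotation vector about the tool's x, y, z in degrees, then the shift along the tool's x, y, z in m, then the opening, from 0 (shut) to 1 (fully open). In form: [[ax, ay, az, tx, ty, tz, claw], ...]. A call has 1 to 8 rows; each row shifts and turns the commanded pose from where the row before left it, along the tool's axes as they then stand; what a row does not reach is not made up. A row lasts 1/12 s, in which the tool goes at most 41.7 mm and 7.16 degrees, less where a joint would pass 70% of its speed; a pose out of reach is approached as far as the arm can. A call is refused whole if a number of a shift passes 0.0417 or a number of a turn 7.16, either way. A call with a gripper value outside its range is refused whole. The fingers move at their own pace and stop on an object; "force" is the grip in N (left out, the last holds). Time passes only in rows, so rows that do not move let the fingers close. It gives the time, the measured TCP pose, the force, the opening and the grip force at its end, in the units of the state.
- status.read_state(): the state, without advancing time (a new reading comes with each control period).
- read_camera(name): name is "scene" or "side" or "wrist"; returns a dict with "color" (420x560x3 uint8, red, green, blue), "intrinsics" (3x3 intrinsics, pixels), "world_from_camera" (4x4, takes a point from camera to world coordinates); the wrist camera has in their place "mount" (4x4, takes a point from camera to tool coordinates, whose origin is the TCP and whose axes are the flange's). Camera axes: x right, y up, looking along -z (the intrinsics and any distortion apply to the point x, -y, -z); pixel columns grow to the right and rows downward; lengths in m; the calibration is good to about 2 mm. The wrist camera is an equidistant fisheye: a pixel r from the principal point sees the ray r / f radians off the axis. A picture is of the moment at which its call begins: read the wrist's pose just before it. There is no depth.
- workorder.finish_job(): hands the job in; it is judged then, once.
Trained networks look in a picture, given as the dict that the camera call returned (one of the last four; its "shot" number tells which), for a name from the list of things; names that differ only in an ending like _2 or _b are one class to them, and where a whole thing is asked for, a point or a joint stands for the part that bears it (a point fixed in the world has none). Each returns a list of dicts, best first, with "score" (0 to 1); they miss things now and then, are a little off and sometimes report something else, mostly with a low value. They report only what shows in the picture. A call takes as long as a camera call. They do not tell look-alikes from the thing itself.
- masks_of(picture, name): "mask" (420x560 bool, what is visible of it) and "bbox" ([left, top, right, bottom] in pixels, round what is visible of it).
The state is a dict: "time": time; "q": joint angles; "joint_vel": joint speeds; "joint_torque": joint torques, N m; "tool_pos": TCP position; "tcp_rot": TCP orientation; "wrist_force": force on the tool from outside, world axes, zero at the start; "torque": the same for the moment, N m; "width": opening from 0.0 (shut) to 1.0 (fully open); "grip_force": force on a finger pad.
Only numpy, scipy, OpenCV 4.12 (cv2) and the standard library are available. Lean on these libraries where they do the work, as an engineer would, in place of code of your own. Each camera call takes 0.05 s, during which the arm holds its last target. There are 200 camera calls.

## Working session

There is one attempt and no reset: what is moved stays moved. The work goes in short steps, Python scripts to look and compute and a tool call to move; the robot and the scene stay as the last step left them, time stands still between calls to the robot, and variables do not carry over. Pictures are saved under pics/ and viewed, at most 10 in all, crops included, and the job is handed in when it is done.

Besides the shell and the picture viewer there is one more tool, called in YAML: its name, and indented under it one key for each argument. drive_tool: Moves the arm, as the interface text tells. Its arguments: {"type":"object","properties":{"rows":{"type":"array"},"force":{"type":"number"}},"required":["rows"]}

```bash
mkdir -p pics; ls; cat > h.py <<'E'
import numpy as np, cv2
from scipy.spatial.transform import Rotation as R
from workcell import status, read_camera, workorder, masks_of
def ray(p,u,v):
    K=p["intrinsics"];T=np.array(p["world_from_camera"])
    d=np.array([(u-K[0][2])/K[0][0],-(v-K[1][2])/K[1][1],-1.]);return T[:3,3],T[:3,:3]@d
def onz(p,u,v,z):
    o,d=ray(p,u,v);return o+d*(z-o[2])/d[2]
def proj(p,X):
    K=np.array(p["intrinsics"]);T=np.array(p["world_from_camera"])
    c=T[:3,:3].T@(np.asarray(X)-T[:3,3]);c=np.array([c[0],-c[1],-c[2]]);c=K@c;return c[:2]/c[2]
def tri(p1,a,p2,b):
    o1,d1=ray(p1,*a);o2,d2=ray(p2,*b)
    s=np.linalg.lstsq(np.c_[d1,-d2],o2-o1,rcond=None)[0]
    A=o1+s[0]*d1;B=o2+s[1]*d2;return (A+B)/2,np.linalg.norm(A-B)
E
python3 - <<'E'
from h import *
for n in ["scene","side"]:
    p=read_camera(n);cv2.imwrite(f"pics/{n}0.png",p["color"][:,:,::-1])
    print(n,np.round(p["world_from_camera"],3).tolist(),np.round(p["intrinsics"],1).tolist())
    for t in ["stand","post","cap","finial","vase","cup","carton","tape"]:
        for m in masks_of(p,t)[:4]:
            if m["score"]<.2: continue
            b=m["bbox"];ys,xs=np.nonzero(m["mask"])
            print(t,round(m["score"],2),b,len(xs),np.round(onz(p,(b[0]+b[2])/2,(b[1]+b[3])/2,0.02),3))
E
```

```text
pics
scene [[0.646, -0.428, 0.632, 1.38], [0.763, 0.364, -0.534, -0.699], [-0.001, 0.827, 0.562, 0.827], [0.0, 0.0, 0.0, 1.0]] [[531.1, 0.0, 282.2], [0.0, 531.1, 207.7], [0.0, 0.0, 1.0]]
stand 0.88 [296.2, 153.1, 341.5, 192.0] 962 [0.4   0.273 0.02 ]
stand 0.86 [270.2, 187.7, 342.6, 246.1] 2103 [0.546 0.089 0.02 ]
stand 0.63 [368.2, 160.3, 449.7, 259.7] 4149 [0.701 0.321 0.02 ]
post 0.77 [408.6, 157.3, 428.5, 217.0] 835 [0.645 0.434 0.02 ]
post 0.65 [318.0, 154.9, 322.6, 167.8] 62 [0.353 0.324 0.02 ]
post 0.63 [299.7, 192.4, 339.3, 218.5] 442 [0.529 0.153 0.02 ]
cap 0.55 [168.9, 265.9, 183.8, 283.6] 278 [ 0.523 -0.292  0.02 ]
finial 0.47 [215.7, 245.9, 222.4, 262.6] 147 [ 0.526 -0.175  0.02 ]
vase 0.76 [378.5, 126.5, 405.0, 192.5] 1284 [0.489 0.502 0.02 ]
cup 0.88 [276.7, 253.3, 311.4, 292.6] 1012 [ 0.693 -0.083  0.02 ]
carton 0.59 [183.9, 270.1, 250.7, 330.9] 2342 [ 0.653 -0.268  0.02 ]
tape 0.7 [95.2, 283.7, 144.0, 325.9] 1460 [ 0.529 -0.434  0.02 ]
tape 0.64 [277.4, 251.0, 308.8, 295.3] 1057 [ 0.692 -0.085  0.02 ]
side [[0.674, 0.554, -0.489, 0.115], [-0.739, 0.504, -0.448, -0.457
[... 194 characters left out ...]
4.5, 188.9, 174.1, 254.1] 2484 [0.411 0.288 0.02 ]
post 0.78 [231.9, 185.0, 251.6, 238.3] 459 [0.604 0.126 0.02 ]
post 0.77 [126.1, 186.2, 146.2, 228.7] 372 [0.426 0.344 0.02 ]
post 0.63 [239.2, 99.1, 253.3, 161.9] 683 [0.852 0.359 0.02 ]
cap 0.87 [340.4, 324.0, 358.5, 343.5] 262 [ 0.517 -0.287  0.02 ]
finial 0.73 [308.4, 290.1, 319.5, 309.7] 126 [ 0.529 -0.181  0.02 ]
finial 0.49 [151.1, 118.8, 182.8, 183.7] 1273 [0.622 0.464 0.02 ]
finial 0.31 [231.8, 183.0, 252.8, 238.5] 470 [0.607 0.127 0.02 ]
vase 0.56 [154.2, 118.8, 178.6, 184.7] 1225 [0.619 0.464 0.02 ]
cup 0.97 [319.1, 215.6, 350.4, 249.9] 803 [ 0.713 -0.098  0.02 ]
carton 0.96 [349.4, 258.5, 410.7, 312.5] 2058 [ 0.66  -0.269  0.02 ]
```

View pics/scene0.png

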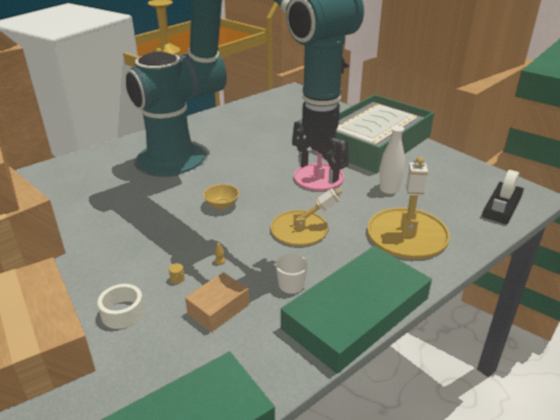

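View pics/side0.png

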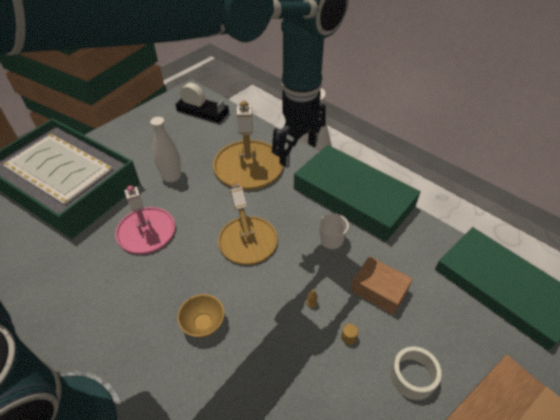

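The target is the smaller brass stand: scene (300,220), side (247,240), folded towards its sleeve at scene (328,198) and side (238,197). The cap is at scene (176,273) and side (350,333), and the finial at scene (220,253). The larger brass stand and the pink one are decoys. Next I'll fit models to the masks.

```bash
cat > fit.py <<'E'
from h import *
from scipy.optimize import minimize
c16=np.linspace(0,2*np.pi,40)
def cyl(r,a,b): return np.array([[r*np.cos(t),r*np.sin(t),z] for z in (a,b) for t in c16])
def box(hx,hy,a,b,x0=0): return np.array([[x0+i*hx,j*hy,z] for i in(-1,1) for j in(-1,1) for z in(a,b)])
def hull(im,p,X):
    h=cv2.convexHull(np.array([proj(p,x)*16*4 for x in X]).round().astype(np.int32))
    cv2.fillConvexPoly(im,h,1,shift=4)
def new(): return np.zeros((1680,2240),np.uint8)
def down(im): return cv2.resize(im.astype(np.float32),(560,420),interpolation=cv2.INTER_AREA)
def iou(a,b): return np.minimum(a,b).sum()/np.maximum(a,b).sum()
def post_w(v,parts):
    x,y,yaw,t=v;Rz=R.from_euler('z',yaw).as_matrix();Rp=Rz@R.from_euler('x',-t).as_matrix()
    return [Q@Rp.T+[x,y,.032] for Q in parts]
PARTS=[cyl(.007,0,.065),box(.014,.014,.065,.115),cyl(.007,.115,.133)]
def render(p,v):
    a=new();[hull(a,p,X) for X in post_w(v,PARTS)]
    b=a.copy();x,y,yaw,t=v;Rz=R.from_euler('z',yaw).as_matrix()
    for Q in [cyl(.075,0,.012),box(.003,.013,.012,.044,-.013),box(.003,.013,.012,.044,.013)]: hull(b,p,Q@Rz.T+[x,y,0])
    return down(a),down(b)
def pick(p,name,X,n=1):
    u=proj(p,X);ms=[m for m in masks_of(p,name) if m["score"]>.2]
    ms.sort(key=lambda m:np.hypot(*(np.array([(m["bbox"][0]+m["bbox"][2])/2,(m["bbox"][1]+m["bbox"][3])/2])-u)))
    return ms[0]["mask"].astype(np.float32)
def nm(f,v0,st):
    return minimize(f,v0,method="Nelder-Mead",options=dict(initial_simplex=np.vstack([v0]+[np.array(v0)+np.eye(len(v0))[i]*st[i] for i in range(len(v0))]),maxiter=160,xatol=1e-4,fatol=1e-4))
E
cat > m1.py <<'E'
from fit import *
P=[read_camera("scene"),read_camera("side")]
print(status.read_state()["time"])
S=[pick(p,"stand",[.57,.08,.04]) for p in P];Q=[pick(p,"post",[.57,.12,.08]) for p in P]
S=[np.maximum(s,q) for s,q in zip(S,Q)]
def f(v,sep=False):
    r=[]
    for p,s,q in zip(P,S,Q):
        a,b=render(p,v);r+=[iou(b,s),iou(a,q)]
    return r if sep else -sum(r)
best=None
for yaw in np.arange(0,6.2,.785):
    v=[.57,.08,yaw,.8];c=f(v)
    if best is None or c<best[0]: best=(c,v)
    print(round(yaw,2),round(c,3))
r=nm(f,best[1],[.02,.02,.3,.2]);r=nm(f,r.x,[.005,.005,.1,-.1]);print(r.x.round(4),np.round(f(r.x,True),3))
for n,ht,rr,x0 in [("cap",.036,.0165,[.52,-.29]),("finial",.056,.013,[.527,-.18])]:
    M=[pick(p,n,[*x0,.02]) for p in P]
    def g(v,sep=False):
        o=[]
        for p,m in zip(P,M):
            a=new();X=cyl(rr,0,ht) if n=="cap" else np.vstack([cyl(rr,0,.006),[[0,0,ht]]])
            hull(a,p,X+[*v,0]);o.append(iou(down(a),m))
        return o if sep else -sum(o)
    r=nm(g,x0,[.01,.01]);print(n,r.x.round(4),np.round(g(r.x,True),3))
E
python3 m1.py
```

```text
1.0
0.0 -1.478
0.78 -1.088
1.57 -1.115
2.36 -1.23
3.14 -1.196
3.92 -1.247
4.71 -1.292
5.5 -1.843
[0.5561 0.056  5.7607 0.9604] [0.926 0.858 0.948 0.844]
cap [ 0.5186 -0.2879] [0.922 0.835]
finial [ 0.5289 -0.1751] [0.756 0.786]
```

```bash
cat >> h.py <<'E'
def rel(pos,Rt):
    s=status.read_state();R0=R.from_rotvec(s["tcp_rot"]).as_matrix()
    print("t",round(s["time"],2),"pos",np.round(s["tool_pos"],4),"F",np.round(s["wrist_force"],2),"w",round(s["width"],3),"g",round(s["grip_force"],1))
    print("rotvec deg (tool)",np.degrees(R.from_matrix(R0.T@Rt).as_rotvec()).round(2),"shift now-axes",(R0.T@(np.array(pos)-s["tool_pos"])).round(4),"shift target-axes",(Rt.T@(np.array(pos)-s["tool_pos"])).round(4))
def down(yaw): # tool x at yaw of stand +y, tool y along stand x
    a,b=np.cos(yaw),np.sin(yaw);return np.array([[-b,a,0],[a,b,0],[0,0,-1.]]).T
E
python3 - <<'E'
from h import *
yaw=-.5225;ey=np.array([-np.sin(yaw),np.cos(yaw),0])
h=np.array([.5561,.056,.032]);g=h+.09*(np.sin(.96)*ey+[0,0,np.cos(.96)])
print(g);print(status.read_state()["tcp_rot"]);
rel(g+[0,0,.06],down(yaw));print(np.degrees(down(yaw)[1,0]))
E
```

```text
[0.59289344 0.11989013 0.0836168 ]
[-2.22142407e+00 -2.22138089e+00  5.49423422e-05]
t 1.4 pos [ 0.675  -0.      0.2313] F [ 0.48 -0.1  -0.05] w 0.998 g 0.0
rotvec deg (tool) [-0.    0.   29.94] shift now-axes [ 0.1199 -0.0821  0.0877] shift target-axes [ 0.0629 -0.131   0.0877]
49.65104823077189
```

drive_tool:
  rows:
    - [0, 0, 0, 0.03, -0.0205, 0.0, 1]
    - [0, 0, 0, 0.03, -0.0205, 0.0, 1]
    - [0, 0, 0, 0.03, -0.0205, 0.01, 1]
    - [0, 0, 6, 0.03, -0.0205, 0.015, 1]
    - [0, 0, 6, 0, 0, 0.02, 1]
    - [0, 0, 6, 0, 0, 0.02, 1]
    - [0, 0, 6, 0, 0, 0.01, 1]
    - [0, 0, 6, 0, 0, 0.01, 1]
  force: 30

```text
time: 2.07
tool_pos: [0.592, 0.1204, 0.145]
tcp_rot: [-2.724, -1.565, 0.002]
wrist_force: [1.2, -0.3, 0.8]
width: 1.001
grip_force: 0.0
```

```bash
python3 - <<'E'
from h import *
yaw=-.5225;ey=np.array([-np.sin(yaw),np.cos(yaw),0])
h=np.array([.5561,.056,.032]);g=h+.09*(np.sin(.96)*ey+[0,0,np.cos(.96)])
rel(g+[0,0,-.019],down(yaw))
p=read_camera("wrist");cv2.imwrite("pics/w1.png",p["color"][:,:,::-1]);print(np.round(p["mount"],4).tolist(),np.round(p["intrinsics"],1).tolist())
E
```

```text
t 2.07 pos [0.592  0.1204 0.145 ] F [ 1.19 -0.29  0.76] w 1.001 g 0.0
rotvec deg (tool) [-0.06  0.06 -0.31] shift now-axes [0.0001 0.0011 0.0804] shift target-axes [-0.      0.001   0.0804]
[[-0.0006, 0.9577, 0.2877, 0.0742], [1.0, 0.0004, 0.0005, 0.0008], [0.0003, 0.2877, -0.9577, -0.1437], [0.0, 0.0, 0.0, 1.0]] [[325.2, 0.0, 281.6], [0.0, 325.2, 205.9], [0.0, 0.0, 1.0]]
```

View pics/w1.png

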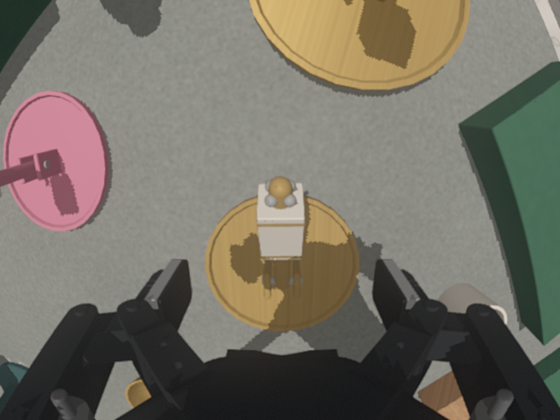

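The wrist view shows the sleeve at (281,225), midway between the fingers and square to them, with the pink stand at (55,160) and the big stand above, both clear. I'll go down and pinch.

drive_tool:
  rows:
    - [0, 0, 0, 0, 0.001, 0.03, 1]
    - [0, 0, 0, 0, 0, 0.03, 1]
    - [0, 0, 0, 0, 0, 0.02, 1]
    - [0, 0, 0, 0, 0, 0, 0.3]
    - [0, 0, 0, 0, 0, 0, 0.1]
    - [0, 0, 0, 0, 0, 0, 0.1]
    - [0, 0, 0, 0, 0, 0, 0.1]
    - [0, 0, 0, 0, 0, 0, 0.1]
  force: 40

```text
time: 2.78
tool_pos: [0.5923, 0.1225, 0.0684]
tcp_rot: [-2.717, -1.565, 0.0]
wrist_force: [-4.5, 6.0, 7.0]
width: 0.321
grip_force: 44.0
```

drive_tool:
  rows:
    - [0, 0, 0, -0.0067, 0, -0.0085, 0.1]
    - [0, 0, 0, -0.0077, 0, -0.0076, 0.1]
    - [0, 0, 0, -0.0085, 0, -0.0066, 0.1]
    - [0, 0, 0, -0.0092, 0, -0.0055, 0.1]
    - [0, 0, 0, -0.0099, 0, -0.0044, 0.1]
    - [0, 0, 0, -0.0103, 0, -0.0032, 0.1]
    - [0, 0, 0, -0.0106, 0, -0.002, 0.1]
    - [0, 0, 0, -0.0108, 0, -0.0006, 0.1]
  force: 30

```text
time: 3.45
tool_pos: [0.5562, 0.0589, 0.1056]
tcp_rot: [-2.716, -1.568, -0.004]
wrist_force: [-3.3, 12.4, -3.6]
width: 0.327
grip_force: 40.5
```

drive_tool:
  rows:
    - [0, 0, 0, 0, 0, 0, 0.1]
    - [0, 0, 0, 0, 0, 0, 0.1]
    - [0, 0, 0, 0, 0, 0, 0.1]

```text
time: 3.7
tool_pos: [0.5553, 0.0574, 0.1056]
tcp_rot: [-2.717, -1.569, 0.001]
wrist_force: [-6.8, 5.1, 0.9]
width: 0.319
grip_force: 41.0
```

```bash
cat > m2.py <<'E'
from fit import *
import fit,h,sys
X0=[.5561,.056];yaw=-.5225
h.rel(np.array([*X0,.103]),h.down(yaw))
P=[read_camera("scene"),read_camera("side")];Q=[]
for i,p in enumerate(P):
    ms=[m for m in masks_of(p,"post") if m["score"]>.15]
    u=proj(p,[*X0,.11]);ms=[m for m in ms if np.hypot(*(np.array([(m["bbox"][0]+m["bbox"][2])/2,(m["bbox"][1]+m["bbox"][3])/2])-u))<30]
    if ms: Q.append((p,ms[0]["mask"].astype(np.float32)))
print(len(Q))
def f(v,sep=False):
    r=[iou(render(p,[*v[:2],yaw,v[2]])[0],q) for p,q in Q]
    return r if sep else -sum(r)+20*np.hypot(v[0]-X0[0],v[1]-X0[1])
r=nm(f,[*X0,0.05],[.003,.003,.1]);print(r.x.round(4),np.round(f(r.x,True),3))
if len(sys.argv)>1:
    c=[]
    for p in P:
        u=proj(p,[*X0,.1]).astype(int);im=p["color"][max(u[1]-60,0):u[1]+60,u[0]-60:u[0]+60,::-1];im=cv2.resize(im,(400,400),interpolation=cv2.INTER_CUBIC) if im.shape[:2]==(120,120) else cv2.resize(im,(400,400));c.append(im)
    cv2.imwrite(sys.argv[1],np.hstack(c))
E
python3 m2.py pics/m2.png
```

```text
t 3.7 pos [0.5553 0.0574 0.1056] F [-6.82  5.05  0.89] w 0.319 g 41.0
rotvec deg (tool) [-0.21 -0.08 -0.07] shift now-axes [-0.0008  0.0014  0.0026] shift target-axes [-0.0008  0.0014  0.0026]
2
[0.5561 0.056  0.0915] [0.218 0.721]
```

View pics/m2.png

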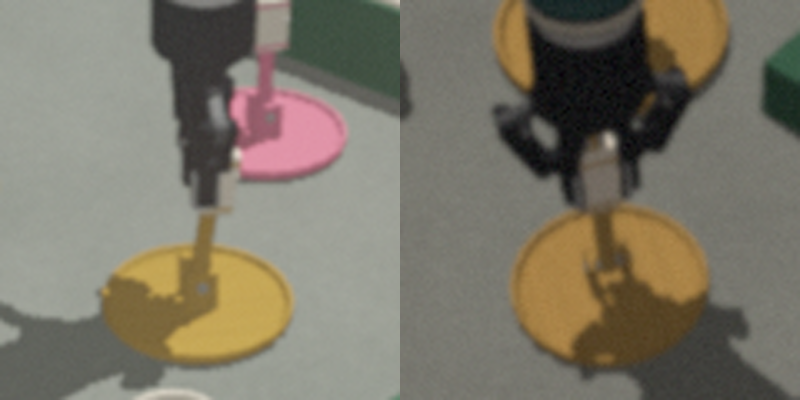

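drive_tool:
  rows:
    - [0, 0, 0, -0.003, -0.001, 0, 0.1]
    - [0, 0, 0, -0.003, -0.001, 0, 0.1]
    - [0, 0, 0, 0, 0, 0, 0.1]
    - [0, 0, 0, 0, 0, 0, 0.1]
    - [0, 0, 0, 0, 0, 0, 0.7]
    - [0, 0, 0, 0, 0, 0, 1]
    - [0, 0, 0, 0, 0, 0, 1]
    - [0, 0, 0, 0, 0, 0, 1]

```text
time: 4.57
tool_pos: [0.553, 0.0512, 0.1057]
tcp_rot: [2.72, 1.57, 0.002]
wrist_force: [0.3, 0.6, -0.5]
width: 0.87
grip_force: 0.0
```

drive_tool:
  rows:
    - [0, 0, 0, 0, 0, -0.02, 1]
    - [0, 0, 0, 0, 0, -0.03, 1]
    - [0, 0, 0, 0, 0, -0.03, 1]
    - [0, 0, 0, 0, 0, -0.03, 1]
    - [0, 0, 0, 0, 0, -0.01, 1]
    - [0, 0, 0, 0, 0, 0, 1]

```text
time: 5.07
tool_pos: [0.555, 0.0514, 0.2292]
tcp_rot: [2.717, 1.569, 0.011]
wrist_force: [0.7, -1.0, 0.0]
width: 1.0
grip_force: 0.0
```

```bash
cat > m3.py <<'E'
import sys
exec(open("m2.py").read())
# wrist view
s=status.read_state();p=read_camera("wrist");Rt=R.from_rotvec(s["tcp_rot"]).as_matrix();M=np.array(p["mount"]);K=p["intrinsics"]
def wproj(X):
    t=Rt.T@(np.array(X)-s["tool_pos"]);c=M[:3,:3].T@(t-M[:3,3]);d=np.array([c[0],-c[1],-c[2]])
    th=np.arctan2(np.hypot(d[0],d[1]),d[2]);a=np.arctan2(d[1],d[0]);rr=K[0][0]*th
    return np.array([K[0][2]+rr*np.cos(a),K[1][2]+rr*np.sin(a)])
im=p["color"][:,:,::-1].copy()
for t,col in ((0,(0,0,255)),(.06,(255,0,0))):
    for Q_ in post_w([*X0,yaw,t],[np.array([[0,0,.133],[.014,.014,.115],[-.014,.014,.115],[.014,-.014,.115],[-.014,-.014,.115]])]):
        for q in Q_: cv2.circle(im,tuple(int(z) for z in wproj(q).round()),2,col,-1)
cv2.imwrite(sys.argv[2],cv2.resize(im[150:420,140:420],(800,600)))
E
python3 m3.py pics/m3.png pics/w3.png
```

```text
t 5.07 pos [0.555  0.0514 0.2292] F [ 0.71 -1.04  0.05] w 1.0 g 0.0
rotvec deg (tool) [ 0.4  -0.25 -0.07] shift now-axes [ 0.004  -0.0022  0.1262] shift target-axes [ 0.0045 -0.0013  0.1262]
2
[0.5561 0.056  0.0784] [0.867 0.906]
```

View pics/w3.png

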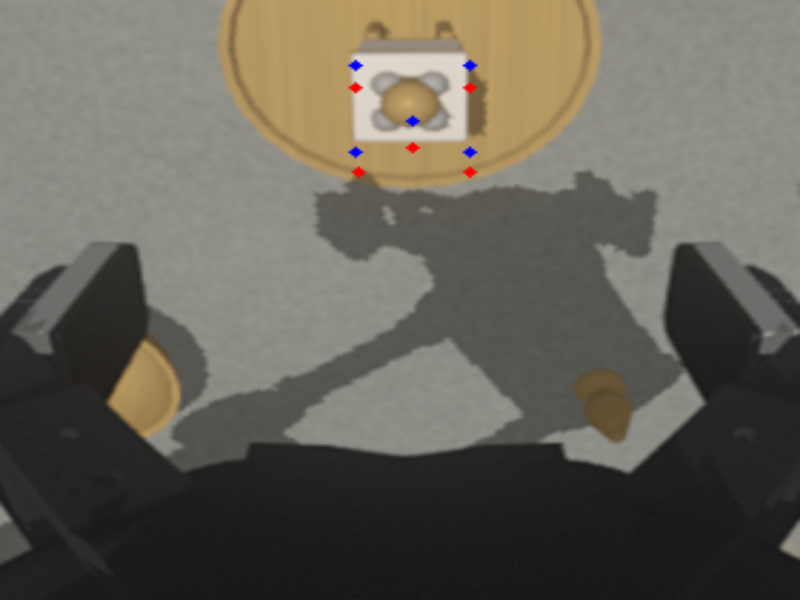

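View pics/m3.png

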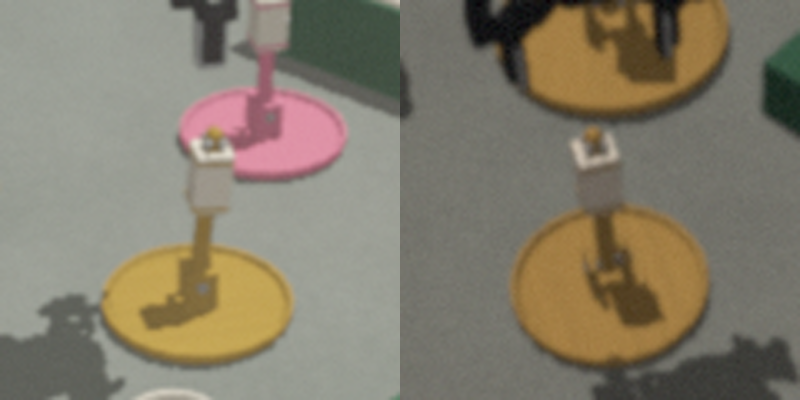

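The wrist view shows the post still leaning by about 0.08 rad: the sleeve end sits at (410,95), beyond the blue 0.06 marks. I'll pinch again and drive 19 mm, past the lag.

drive_tool:
  rows:
    - [0, 0, 0, 0.012, 0, 0.03, 1]
    - [0, 0, 0, 0, 0, 0.03, 1]
    - [0, 0, 0, 0, 0, 0.03, 1]
    - [0, 0, 0, 0, 0, 0.03, 1]
    - [0, 0, 0, 0, 0, 0, 0.3]
    - [0, 0, 0, 0, 0, 0, 0.1]
    - [0, 0, 0, 0, 0, 0, 0.1]
    - [0, 0, 0, 0, 0, 0, 0.1]
  force: 60

```text
time: 5.98
tool_pos: [0.56, 0.0619, 0.1067]
tcp_rot: [2.719, 1.57, 0.005]
wrist_force: [0.2, -0.6, 0.9]
width: 0.453
grip_force: 0.0
```

drive_tool:
  rows:
    - [0, 0, 0, 0, 0, 0, 0.1]
    - [0, 0, 0, -0.004, 0, 0, 0.1]
    - [0, 0, 0, -0.004, 0, 0, 0.1]
    - [0, 0, 0, -0.004, 0, 0, 0.1]
    - [0, 0, 0, -0.004, 0, 0, 0.1]
    - [0, 0, 0, -0.003, 0, 0, 0.1]
    - [0, 0, 0, 0, 0, 0, 0.1]
    - [0, 0, 0, 0, 0, 0, 0.1]

```text
time: 6.65
tool_pos: [0.5502, 0.0483, 0.1071]
tcp_rot: [-2.719, -1.569, -0.01]
wrist_force: [-1.4, 9.3, 0.6]
width: 0.324
grip_force: 60.6
```

drive_tool:
  rows:
    - [0, 0, 0, 0, 0, 0, 0.7]
    - [0, 0, 0, 0, 0, 0, 1]
    - [0, 0, 0, 0, 0, 0, 1]
    - [0, 0, 0, 0, 0, -0.03, 1]
    - [0, 0, 0, 0, 0, -0.03, 1]
    - [0, 0, 0, 0, 0, -0.03, 1]
    - [0, 0, 0, 0, 0, -0.03, 1]
    - [0, 0, 0, 0, 0, 0, 1]

```text
time: 7.32
tool_pos: [0.5534, 0.0451, 0.2331]
tcp_rot: [2.715, 1.567, 0.018]
wrist_force: [1.0, -0.3, 0.8]
width: 1.001
grip_force: 0.0
```

```bash
python3 m3.py pics/m4.png pics/w4.png
```

```text
t 7.32 pos [0.5534 0.0451 0.2331] F [ 0.98 -0.34  0.82] w 1.001 g 0.0
rotvec deg (tool) [ 0.66 -0.39 -0.09] shift now-axes [ 0.0099 -0.0046  0.1301] shift target-axes [ 0.0108 -0.0031  0.1301]
2
[ 0.5561  0.056  -0.0857] [0.824 0.881]
```

View pics/w4.png

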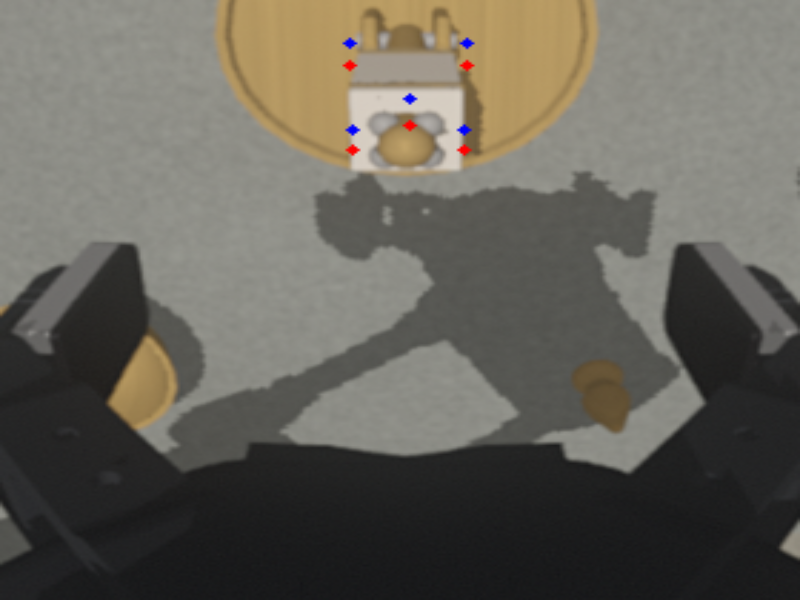

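The post has gone over by about −0.07 rad; the sleeve end is now at (408,130), just below the red marks for 0. Lag was small at 60 N grip, so I'll pinch and come back about 9 mm.

drive_tool:
  rows:
    - [0, 0, 0, 0.003, 0.001, 0.03, 1]
    - [0, 0, 0, 0, 0, 0.03, 1]
    - [0, 0, 0, 0, 0, 0.03, 1]
    - [0, 0, 0, 0, 0, 0.03, 1]
    - [0, 0, 0, 0, 0, 0, 0.3]
    - [0, 0, 0, 0, 0, 0, 0.1]
    - [0, 0, 0, 0, 0, 0, 0.1]
    - [0, 0, 0, 0, 0, 0, 0.1]
  force: 60

```text
time: 8.23
tool_pos: [0.5528, 0.0476, 0.1067]
tcp_rot: [2.719, 1.57, 0.005]
wrist_force: [-0.2, 0.2, -0.2]
width: 0.454
grip_force: 0.0
```

drive_tool:
  rows:
    - [0, 0, 0, 0, 0, 0, 0.1]
    - [0, 0, 0, 0.003, 0, 0, 0.1]
    - [0, 0, 0, 0.003, 0, 0, 0.1]
    - [0, 0, 0, 0.003, 0, 0, 0.1]
    - [0, 0, 0, 0, 0, 0, 0.1]
    - [0, 0, 0, 0, 0, 0, 0.1]
    - [0, 0, 0, 0, 0, 0, 0.1]

```text
time: 8.82
tool_pos: [0.5536, 0.0545, 0.1075]
tcp_rot: [-2.719, -1.573, 0.007]
wrist_force: [-12.6, -2.4, 12.2]
width: 0.319
grip_force: 61.4
```

drive_tool:
  rows:
    - [0, 0, 0, 0, 0, 0, 0.7]
    - [0, 0, 0, 0, 0, 0, 1]
    - [0, 0, 0, 0, 0, 0, 1]
    - [0, 0, 0, 0, 0, -0.03, 1]
    - [0, 0, 0, 0, 0, -0.03, 1]
    - [0, 0, 0, 0, 0, -0.03, 1]
    - [0, 0, 0, 0, 0, -0.03, 1]
    - [0, 0, 0, 0, 0, 0, 1]

```text
time: 9.48
tool_pos: [0.5605, 0.0556, 0.2331]
tcp_rot: [2.715, 1.568, 0.019]
wrist_force: [2.0, 0.9, 1.3]
width: 0.996
grip_force: 0.0
```

```bash
python3 m3.py pics/m5.png pics/w5.png
```

```text
t 9.48 pos [0.5605 0.0556 0.2331] F [1.95 0.89 1.27] w 0.996 g 0.0
rotvec deg (tool) [ 0.66 -0.44 -0.06] shift now-axes [-0.0029 -0.0055  0.13  ] shift target-axes [-0.0019 -0.004   0.1301]
2
[ 0.5561  0.056  -0.0099] [0.821 0.899]
```

View pics/w5.png

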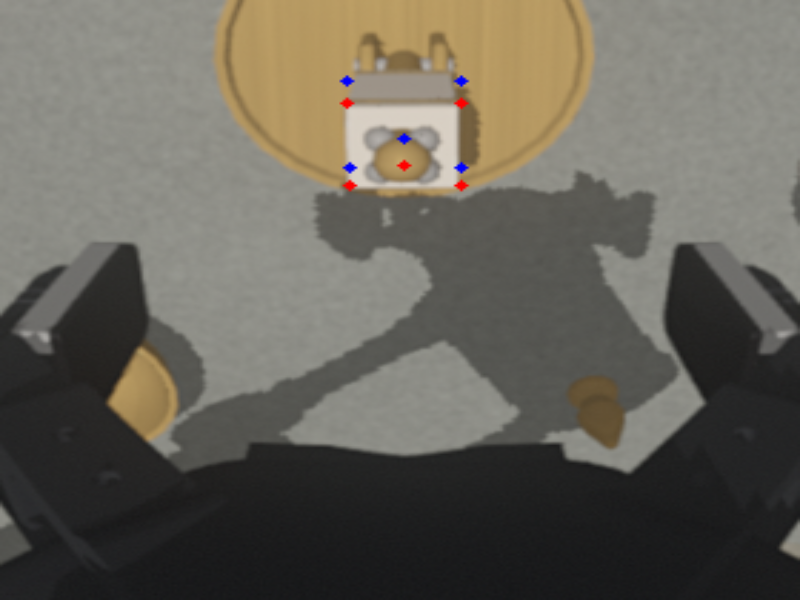

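The post now stands upright: the sleeve end at (403,145) matches the red 0-rad marks, and the fit gives −0.01 rad. On to the cap, keeping the same gripper yaw.

```bash
python3 - <<'E'
from h import *
rel([.5186,-.2879,.16],down(-.5225))
E
```

```text
t 9.73 pos [0.5547 0.0553 0.2231] F [-0.19 -0.26 -0.43] w 1.005 g 0.0
rotvec deg (tool) [-0.12  0.08 -0.06] shift now-axes [-0.3152  0.1405  0.0632] shift target-axes [-0.3154  0.14    0.0631]
```

drive_tool:
  rows:
    - [0, 0, 0, -0.0315, 0.014, 0, 1]
    - [0, 0, 0, -0.0315, 0.014, 0, 1]
    - [0, 0, 0, -0.0315, 0.014, 0, 1]
    - [0, 0, 0, -0.0315, 0.014, 0, 1]
    - [0, 0, 0, -0.0315, 0.014, 0, 1]
    - [0, 0, 0, -0.0315, 0.014, 0, 1]
    - [0, 0, 0, -0.0315, 0.014, 0, 1]
    - [0, 0, 0, -0.0315, 0.014, 0, 1]

```text
time: 10.4
tool_pos: [0.5252, -0.2201, 0.2225]
tcp_rot: [-2.718, -1.569, 0.003]
wrist_force: [0.9, 0.1, 0.6]
width: 0.995
grip_force: 0.0
```

drive_tool:
  rows:
    - [0, 0, 0, -0.0315, 0.014, 0.02, 1]
    - [0, 0, 0, -0.0315, 0.014, 0.02, 1]
    - [0, 0, 0, 0, 0, 0.02, 1]
    - [0, 0, 0, 0, 0, 0, 1]
    - [0, 0, 0, 0, 0, 0, 1]
    - [0, 0, 0, 0, 0, 0, 1]
    - [0, 0, 0, 0, 0, 0, 1]

```text
time: 10.98
tool_pos: [0.5203, -0.2868, 0.1658]
tcp_rot: [2.719, 1.572, 0.001]
wrist_force: [0.3, 0.5, -0.5]
width: 1.0
grip_force: 0.0
```

```bash
python3 - <<'E'
from fit import *
import h
C=[.5186,-.2879]
h.rel([*C,.008],h.down(-.5225))
s=status.read_state();p=read_camera("wrist");Rt=R.from_rotvec(s["tcp_rot"]).as_matrix();M=np.array(p["mount"]);K=p["intrinsics"]
def wproj(X):
    t=Rt.T@(np.array(X)-s["tool_pos"]);c=M[:3,:3].T@(t-M[:3,3]);d=np.array([c[0],-c[1],-c[2]])
    th=np.arctan2(np.hypot(d[0],d[1]),d[2]);a=np.arctan2(d[1],d[0]);rr=K[0][0]*th
    return np.array([K[0][2]+rr*np.cos(a),K[1][2]+rr*np.sin(a)])
im=p["color"][:,:,::-1].copy()
for m in masks_of(p,"cap")[:3]:
    print(m["score"],m["bbox"]); q=m["mask"].astype(np.float32)
    def g(v):
        a=new();h_=cv2.convexHull(np.array([wproj(X)*64 for X in cyl(.0165,0,.036)+[*v,0]]).round().astype(np.int32));cv2.fillConvexPoly(a,h_,1,shift=4);return -iou(down(a),q)
    r=nm(g,C,[.005,.005]);print("cap wrist",r.x.round(4),r.fun)
for X in cyl(.0165,.036,.036)+[*C,0]: cv2.circle(im,tuple(int(z) for z in wproj(X).round()),1,(0,0,255),-1)
cv2.imwrite("pics/w6.png",im)
E
```

```text
t 10.98 pos [ 0.5203 -0.2868  0.1658] F [ 0.34  0.52 -0.46] w 1.0 g 0.0
rotvec deg (tool) [ 0.08 -0.01  0.02] shift now-axes [-0.0018 -0.0012  0.1578] shift target-axes [-0.0018 -0.0009  0.1578]
0.61 [259.9, 172.7, 298.5, 214.5]
cap wrist [ 0.519 -0.286] -0.9504435658454895
```

View pics/w6.png

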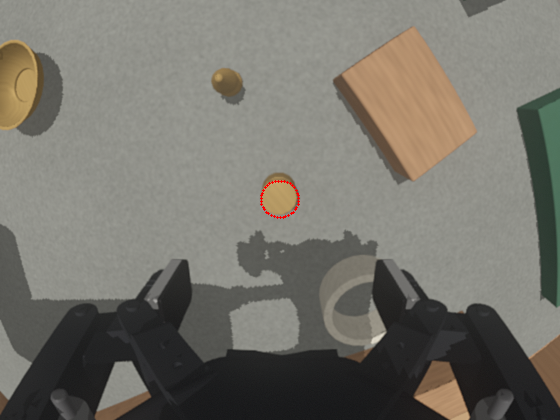

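The cap is at (280,197), on the red predicted circle; the finial at (227,82), carton and tape are all clear of the fingers. I'll grasp it.

drive_tool:
  rows:
    - [0, 0, 0, -0.001, -0.001, 0.04, 1]
    - [0, 0, 0, 0, 0, 0.04, 1]
    - [0, 0, 0, 0, 0, 0.035, 1]
    - [0, 0, 0, 0, 0, 0.025, 1]
    - [0, 0, 0, 0, 0, 0.017, 1]
    - [0, 0, 0, 0, 0, 0, 1]
    - [0, 0, 0, 0, 0, 0, 1]
    - [0, 0, 0, 0, 0, 0, 0.6]

```text
time: 11.75
tool_pos: [0.5197, -0.2884, 0.0097]
tcp_rot: [2.718, 1.57, 0.002]
wrist_force: [-0.2, 0.2, 0.6]
width: 0.885
grip_force: 0.0
```

drive_tool:
  rows:
    - [0, 0, 0, 0, 0, 0, 0.3]
    - [0, 0, 0, 0, 0, 0, 0.2]
    - [0, 0, 0, 0, 0, 0, 0.2]
    - [0, 0, 0, 0, 0, 0, 0.2]
    - [0, 0, 0, 0, 0, 0, 0.2]
    - [0, 0, 0, 0, 0, 0, 0.2]
  force: 70

```text
time: 12.25
tool_pos: [0.5191, -0.2885, 0.0095]
tcp_rot: [2.719, 1.57, 0.002]
wrist_force: [-1.5, 1.0, 5.2]
width: 0.366
grip_force: 68.9
```

drive_tool:
  rows:
    - [0, 0, 0, 0, 0, -0.03, 0.2]
    - [0, 0, 0, 0, 0, -0.04, 0.2]
    - [0, 0, 0, 0, 0, -0.04, 0.2]
    - [0, 0, 0, 0, 0, -0.04, 0.2]
    - [0, 0, 0, 0, 0, -0.04, 0.2]
    - [0, 0, 0, 0, 0, -0.02, 0.2]
    - [0, 0, 0, 0.032, -0.014, 0, 0.2]
    - [0, 0, 0, 0.032, -0.014, 0, 0.2]

```text
time: 12.92
tool_pos: [0.5273, -0.2199, 0.2214]
tcp_rot: [2.719, 1.563, 0.006]
wrist_force: [0.2, 0.7, -1.3]
width: 0.36
grip_force: 69.4
```

drive_tool:
  rows:
    - [0, 0, 0, 0.032, -0.014, 0, 0.2]
    - [0, 0, 0, 0.032, -0.014, 0, 0.2]
    - [0, 0, 0, 0.032, -0.014, 0, 0.2]
    - [0, 0, 0, 0.032, -0.014, 0, 0.2]
    - [0, 0, 0, 0.032, -0.014, 0, 0.2]
    - [0, 0, 0, 0.032, -0.014, 0, 0.2]
    - [0, 0, 0, 0.032, -0.014, 0, 0.2]
    - [0, 0, 0, 0.02, -0.01, 0, 0.2]

```text
time: 13.58
tool_pos: [0.5542, 0.0499, 0.2181]
tcp_rot: [-2.719, -1.572, -0.002]
wrist_force: [-0.2, 0.5, -0.7]
width: 0.359
grip_force: 69.4
```

drive_tool:
  rows:
    - [0, 0, 0, 0, 0, 0, 0.2]
    - [0, 0, 0, 0, 0, 0, 0.2]
    - [0, 0, 0, 0, 0, 0, 0.2]

```text
time: 13.83
tool_pos: [0.5541, 0.0465, 0.2178]
tcp_rot: [2.72, 1.571, -0.0]
wrist_force: [-0.3, 0.1, -1.3]
width: 0.362
grip_force: 69.4
```

```bash
python3 - <<'E'
from h import *
rel([.5554,.0564,.19],down(-.5225))
E
```

```text
t 13.83 pos [0.5541 0.0465 0.2178] F [-0.26  0.05 -1.31] w 0.362 g 69.4
rotvec deg (tool) [ 0.02  0.03 -0.04] shift now-axes [ 0.0092 -0.0038  0.0278] shift target-axes [ 0.0092 -0.0038  0.0278]
```

drive_tool:
  rows:
    - [0, 0, 0, 0.005, -0.002, 0.0, 0.2]
    - [0, 0, 0, 0.004, -0.002, 0.008, 0.2]
    - [0, 0, 0, 0, 0, 0.01, 0.2]
    - [0, 0, 0, 0, 0, 0.01, 0.2]
    - [0, 0, 0, 0, 0, 0, 0.2]
    - [0, 0, 0, 0, 0, 0, 0.2]
    - [0, 0, 0, 0, 0, 0, 0.2]

```text
time: 14.42
tool_pos: [0.5551, 0.0564, 0.1892]
tcp_rot: [-2.721, -1.57, 0.001]
wrist_force: [0.4, 0.7, 0.3]
width: 0.362
grip_force: 69.4
```

```bash
cat > m6.py <<'E'
import sys
exec(open("m2.py").read())
s=status.read_state();tz=s["tool_pos"]
ex=np.array([np.cos(yaw),np.sin(yaw)]);ey=np.array([-ex[1],ex[0]])
print("tcp rel stand x,y mm",1e3*ex@(np.array(tz[:2])-X0),1e3*ey@(np.array(tz[:2])-X0))
for p in P:
    ms=[m for m in masks_of(p,"cap") if m["score"]>.15]
    u=proj(p,[*tz[:2],tz[2]+.009])
    ms=[m for m in ms if np.hypot(*(np.array([(m["bbox"][0]+m["bbox"][2])/2,(m["bbox"][1]+m["bbox"][3])/2])-u))<20]
    print([(round(m["score"],2),m["bbox"]) for m in ms[:1]],"pred cap",np.ptp(0) if 0 else u.round(1),"tip pred",proj(p,[*X0,.165]).round(1))
E
python3 m6.py pics/m6.png
```

```text
t 14.42 pos [0.5551 0.0564 0.1892] F [0.36 0.68 0.28] w 0.362 g 69.4
rotvec deg (tool) [-0.04  0.03 -0.08] shift now-axes [0.0002 0.0011 0.0862] shift target-axes [0.0002 0.0011 0.0862]
2
[ 0.556   0.0561 -0.0305] [0.782 0.916]
tcp rel stand x,y mm -0.6432949623924551 0.35990502134063984
[(0.4, [291.1, 159.0, 304.4, 173.5])] pred cap [300.9 162.7] tip pred [300.5 175.2]
[(0.74, [237.1, 176.4, 251.0, 198.7])] pred cap [242.5 186.1] tip pred [243.8 196.8]
```

View pics/m6.png

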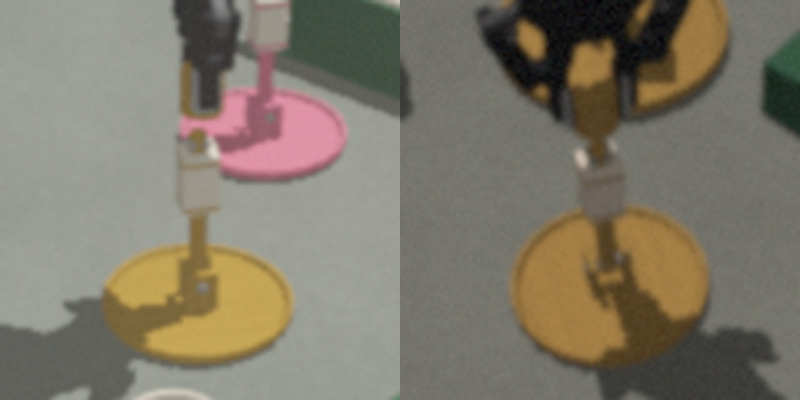

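The cap hangs over the stud. In the side view they line up (594 against 598). In the scene view the cap is slightly right of the stud (202 against 198), so a few mm towards stand +y. I'll get that offset in numbers from edge positions by row.

```bash
python3 - <<'E'
from h import *
im=cv2.imread("pics/m6.png");hsv=cv2.cvtColor(im,cv2.COLOR_BGR2HSV)
for n,x0 in (("scene",0),("side",400)):
    print(n)
    for y in range(60,245,8):
        row=hsv[y,x0+150:x0+260].astype(int);b=(row[:,0]>12)&(row[:,0]<28)&(row[:,1]>120)&(row[:,2]>50)
        w=(row[:,1]<70)&(row[:,2]>120);ix=np.nonzero(b)[0]+150;iw=np.nonzero(w)[0]+150
        print(y,"brass",(ix.min(),ix.max(),(ix.min()+ix.max())/2) if len(ix) else None,"gray",(iw.min(),iw.max()) if len(iw) else None)
p1=read_camera("scene");p2=read_camera("side");yaw=-.5225
# image effect (display px) of 1 mm offsets along stand x,y at the height of the tip, and slope of the vertical
for p in (p1,p2):
    c=np.array([.5561,.056,.18]);u0=proj(p,[.5561,.056,.1]).astype(int)
    f=lambda X:((proj(p,X)-u0+60)*400/120).round(1)
    print("vertical line z=.05,.12,.165,.18,.216",[f([.5561,.056,z]).tolist() for z in(.05,.12,.165,.18,.216)],"per mm x,y",((f(c+[.00867,-.00499,0])-f(c))/10).round(2),((f(c+[.00499,.00867,0])-f(c))/10).round(2))
E
```

```text
scene
60 brass None gray (np.int64(150), np.int64(258))
68 brass (np.int64(185), np.int64(188), np.float64(186.5)) gray (np.int64(150), np.int64(259))
76 brass (np.int64(185), np.int64(186), np.float64(185.5)) gray (np.int64(150), np.int64(259))
84 brass (np.int64(185), np.int64(186), np.float64(185.5)) gray (np.int64(150), np.int64(259))
92 brass (np.int64(185), np.int64(187), np.float64(186.0)) gray (np.int64(150), np.int64(224))
100 brass (np.int64(185), np.int64(186), np.float64(185.5)) gray (np.int64(150), np.int64(221))
108 brass (np.int64(184), np.int64(187), np.float64(185.5)) gray (np.int64(150), np.int64(219))
116 brass None gray (np.int64(150), np.int64(183))
124 brass None gray (np.int64(150), np.int64(181))
132 brass (np.int64(195), np.int64(200), np.float64(197.5)) gray (np.int64(150), np.int64(180))
140 brass (np.int64(198), np.int64(200), np.float64(199.0)) gray (np.int64(150), np.int64(216))
148 brass None gray (np.int64(150), np.int64(220))
156 brass None gray (np.int64(150), np.int64(221))
164 brass None gray (np.int64(150), np.int64(217))
172 brass None gray (np.i
[... 1946 characters left out ...]
.int64(248))
212 brass (np.int64(179), np.int64(250), np.float64(214.5)) gray (np.int64(156), np.int64(164))
220 brass (np.int64(159), np.int64(259), np.float64(209.0)) gray None
228 brass (np.int64(150), np.int64(259), np.float64(204.5)) gray None
236 brass (np.int64(150), np.int64(259), np.float64(204.5)) gray None
244 brass (np.int64(150), np.int64(259), np.float64(204.5)) gray None
vertical line z=.05,.12,.165,.18,.216 [[199.0, 256.2], [200.6, 179.2], [201.7, 127.2], [202.0, 109.5], [203.0, 65.8]] per mm x,y [0.29 0.68] [ 1.35 -0.13]
vertical line z=.05,.12,.165,.18,.216 [[206.0, 246.5], [200.2, 183.4], [196.1, 139.4], [194.7, 124.0], [191.2, 85.7]] per mm x,y [ 1.45 -0.33] [-0.37 -1.02]
```

Numbers: laterally it's within 0.5 mm; the stud tip is about 2.2 mm to −y of the cap (post at about −0.02 rad). I'll shift and lower to just over the stud.

drive_tool:
  rows:
    - [0, 0, 0, -0.002, 0, 0.003, 0.2]
    - [0, 0, 0, 0, 0, 0.005, 0.2]
    - [0, 0, 0, 0, 0, 0.005, 0.2]
    - [0, 0, 0, 0, 0, 0.004, 0.2]
    - [0, 0, 0, 0, 0, 0.003, 0.2]
    - [0, 0, 0, 0, 0, 0, 0.2]
    - [0, 0, 0, 0, 0, 0, 0.2]
  force: 100

```text
time: 15.4
tool_pos: [0.554, 0.055, 0.1692]
tcp_rot: [-2.72, -1.571, 0.001]
wrist_force: [0.5, 0.1, -0.1]
width: 0.353
grip_force: 98.8
```

drive_tool:
  rows:
    - [0, 0, 0, 0, 0, 0.002, 0.2]
    - [0, 0, 0, 0, 0, 0.002, 0.2]
    - [0, 0, 0, 0, 0, 0, 0.2]
    - [0, 0, 0, 0, 0, 0.001, 0.2]
    - [0, 0, 0, 0, 0, 0.001, 0.2]
    - [0, 0, 0, 0, 0, 0, 0.2]

```text
time: 15.9
tool_pos: [0.5544, 0.0548, 0.1648]
tcp_rot: [2.72, 1.571, 0.0]
wrist_force: [-2.5, -1.5, 5.3]
width: 0.353
grip_force: 99.4
```

drive_tool:
  rows:
    - [0, 0, 0, -0.001, 0, 0.001, 0.2]
    - [0, 0, 0, 0, 0, 0.002, 0.2]
    - [0, 0, 0, 0, 0, 0.002, 0.2]
    - [0, 0, 0, 0, 0, 0.001, 0.2]
    - [0, 0, 0, 0, 0, 0, 0.2]
    - [0, 0, 0, 0, 0, 0, 0.2]

```text
time: 16.4
tool_pos: [0.5534, 0.0541, 0.157]
tcp_rot: [-2.72, -1.571, 0.001]
wrist_force: [0.9, 1.4, -2.2]
width: 0.354
grip_force: 99.3
```

It snapped: the force dropped and TCP z is at the expected home height. Now press.

drive_tool:
  rows:
    - [0, 0, 0, 0, 0, 0.001, 0.2]
    - [0, 0, 0, 0, 0, 0.001, 0.2]
    - [0, 0, 0, 0, 0, 0.001, 0.2]
    - [0, 0, 0, 0, 0, 0.001, 0.2]
    - [0, 0, 0, 0, 0, 0, 0.2]
    - [0, 0, 0, 0, 0, 0, 0.2]

```text
time: 16.9
tool_pos: [0.5542, 0.0549, 0.1565]
tcp_rot: [-2.72, -1.57, -0.003]
wrist_force: [-6.4, 2.6, 11.4]
width: 0.354
grip_force: 101.2
```

drive_tool:
  rows:
    - [0, 0, 0, 0, -0.001, 0.001, 0.2]
    - [0, 0, 0, 0, 0, 0.001, 0.2]
    - [0, 0, 0, 0, 0, 0, 0.2]
    - [0, 0, 0, 0, 0, 0, 0.2]
    - [0, 0, 0, 0, 0, 0, 0.2]

```text
time: 17.32
tool_pos: [0.5545, 0.0555, 0.1564]
tcp_rot: [2.72, 1.57, 0.007]
wrist_force: [-8.2, 2.0, 19.4]
width: 0.352
grip_force: 102.1
```

```bash
python3 m6.py pics/m7.png; python3 - <<'E'
import cv2,numpy as np
im=cv2.imread("pics/m7.png");hsv=cv2.cvtColor(im,cv2.COLOR_BGR2HSV)
for y in range(120,245,8):
    row=hsv[y,150:260].astype(int);b=(row[:,0]>12)&(row[:,0]<28)&(row[:,1]>120)&(row[:,2]>50);ix=np.nonzero(b)[0]+150
    print(y,ix.min() if len(ix) else None,ix.max() if len(ix) else None,end="; ")
from h import *
s=status.read_state();print(s["time"],s["tool_pos"],s["wrist_force"],s["grip_force"])
E
```

```text
t 17.32 pos [0.5545 0.0555 0.1564] F [-8.15  1.96 19.44] w 0.352 g 102.1
rotvec deg (tool) [ 0.15 -0.19 -0.07] shift now-axes [0.0011 0.001  0.0534] shift target-axes [0.0013 0.0011 0.0534]
2
[ 0.5563  0.0562 -0.0207] [0.633 0.647]
tcp rel stand x,y mm -1.1212624370449351 -1.2609438535190371
[(0.44, [293.6, 171.3, 300.7, 187.0])] pred cap [299.9 174.8] tip pred [300.5 175.2]
[(0.48, [236.2, 186.8, 250.0, 207.2])] pred cap [243.5 197.2] tip pred [243.8 196.8]
120 183 184; 128 182 183; 136 182 184; 144 181 184; 152 185 185; 160 None None; 168 None None; 176 None None; 184 None None; 192 None None; 200 None None; 208 None None; 216 None None; 224 194 203; 232 194 202; 240 194 202; 17.6167 [0.55451858 0.05545821 0.15641309] [-7.50292248  1.96068391 19.78549897] 102.08515455946326
```

The cap is home (TCP z unchanged under load), pressed with a steady ~20 N, and the post is at about −0.02 rad. Handing in.

```bash
python3 -c "
from workcell import workorder
print(workorder.finish_job())"
```

```text
the job is handed in; nothing more can be done
None
```

I raised the post to about −0.02 rad from upright and snapped the cap home. The gripper was still holding it and pressing down with about 20 N when I handed the job in at about 18 s; no verdict was returned.

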